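Lengthen a thin-walled stand leg by one hole without denting it

TASK

The telescoping leg of the saw's outfeed stand lies clamped in the plywood cradle. Make it one hole longer: pinch the spring button flush and draw the outer tube away from the clamp block until the button springs out fully in the next hole, then let go. The tube is thin-walled and dents, so take it lightly, with a grip of no more than about 35 N and without hard knocks, and leave the tape measure and the loose wood block beside it where they are.

Things in the scene. Friction and masses are not known exactly. Their poses are not given: they have to be found in the camera images.
- cradle: Plywood cradle fixed to the table: board 100 x 330 x 15 mm with a clamp block (66 x 45 mm, 145 mm high, wing screw to 164 mm) centred 140 mm along +y and a low open saddle (62 x 20 mm, 114 mm high) centred 115 mm along -y. Origin: centre of the board's underside; z up, y along the leg to the clamp block. The leg's axis runs parallel to y, 110 mm above the origin.
- tube_origin (a point): Sliding outer tube of the leg: aluminium, round, 30 mm across, 260 mm long, 2.5 mm wall, cannot turn. This point, the tube's origin: on its axis at the hole that holds the button at the start. Own x: the way holes and button face, 35 deg above level, up and away from the robot; y: along the tube to the clamp block; z: square to both, leaning 35 deg back to the robot. Best taken along -z, one finger on the button (+x), one opposite.
- mouth_hole (a point): Axis of the outer tube at its last hole. The tube has three 13 mm holes in a row, 40 mm apart: at its origin, 40 and (this point) 80 mm along its own +y; its open mouth is 20 mm further, then 25 mm steel inner tube, held in the clamp block. Thin wall: it is dented when the robot's forces on it add up to over 100 N; a two-finger grip of 35 N adds up to 70 N. Clear for 80 mm either side of the button.
- outer_tube (a joint): How far the outer tube is drawn out, m: 0 at the start, 0.040 with the button in the next hole, 0.080 in the last; range -0.012 to 0.083; grows toward the foot (own -y). Locked (1.5 mm play) while the button is out. With the button held flush, a pull of about 15 N rides it over the dome; the button then stays under the wall (2.5 N friction plus) until the next hole, where it springs out and locks.
- snap_pin (a joint): How far the button is pressed in, m: 0 fully out, 0.006 flush with the outside of the tube, about 0.0085 while it rides under the tube wall, 0.0095 at most. Spring force about 2.4 N at 0, 6 N at flush.
- button_tip (a point): Top of the snap button: a 10 mm wide steel dome standing 6 mm proud of the outer tube when out, on the tube's +x side, 21 mm from the tube's axis when out. The button belongs to the clamped inner tube and moves only in and out.
- foot (a point): Centre of the end face of the black rubber foot (38 mm across, 30 mm long) on the tube's axis, 180 mm along the outer tube's own -y.
- tape: Tape measure, 68 x 102 x 36 mm, lying loose on the table on the robot's side of the cradle. Origin: centre of its underside.
- block: Loose sawn wood block, 38 x 130 x 38 mm, lying on the table behind the cradle. Origin: centre of its underside; y along its length.

How it is judged:
On the way:
1. the button is pressed in flush with the tube (value of joint snap_pin above 0.005 m), for 0.1 s.
At the end, for the whole second after the job is handed in: The outer tube is one hole (40 mm, within 3.5 mm) longer than at the start and at rest, and the button has sprung out in that hole (less than 1 mm pressed) (value of joint outer_tube between 0.0365 and 0.0435 m and value of joint snap_pin below 0.001 m and velocity of joint outer_tube between -0.005 and 0.005 m/s); the robot touches nothing.
It fails at once if the tube is squeezed or knocked hard enough to dent it (forces on it from the robot add up to more than 100 N; a 35 N grip adds up to about 70 N) (contact force between any of the arm, the fingers and outer_tube above 100 N).
It fails at once if the tape measure or the wood block is pushed more than 30 mm (distance of any of tape, block from where it was at the start of the episode above 0.03 m).
It also fails if it takes over 32 s, if anything falls off the work surface, if the arm or the gripper's body presses on something with over 40 N, if the wrist force passes 120 N, or if a joint passes its speed limit or range.

ROBOT

A 7-joint arm with a two-finger parallel gripper is mounted at the origin on a cart in front of the work surface, level with it; the furniture and walls round the work are solid. World frame = base frame: x ahead of the robot, y to its left, z up, the work surface at z = 0. Lengths are in m, angles in rad, forces in N, time in s.
With the tool pointing down it reaches from about 0.425 to 0.8 m from the base axis. Payload 8.3 kg.
Tool frame: the origin (TCP) lies at the very end of the fingers, on their centre line; the grasp point (between the pads) lies 19 mm behind it; z points along the fingers, y is the line along which they close (so a half turn about z gives the same grasp; the last joint's range is limited). The gripper opens to 85 mm and grips with 20 to 120 N. Pads are 22 mm wide; open, the fingers measure 114 mm over their backs; the gripper's body (76 mm by 85 mm) begins 54 mm behind the grasp point. The pads swing forward as they close: fully open they stand 13 mm farther back than shut.
Start: joints at [1.228, 0.383, 0.016, 1.37, -0.006, 1.388, -0.046], TCP at [0.173, -0.601, 0.231] pointing down, gripper open.
Joint ranges: [-2.95, 2.95], [-0.25, 2.06], [-1.52, 1.56], [0.18, 2.33], [-1.44, 4.58], [0.02, 2.06], [-3.01, 3.01]. Speed limits (rad/s): [2.39, 2.39, 3.01, 3.01, 3.14, 3.14, 3.14].

INTERFACE

Orientations are given as [roll, pitch, yaw] about the fixed x, y, z axes, in that order (R = Rz(yaw) Ry(pitch) Rx(roll)).
In Python, from plant import get_obs, snapshot, calibration, order gives the robot as it stands. The module is installed in compiled form; this text tells all that it offers.
- The arm moves only by the tool carry_out, never from a script. Its argument "series" is a list that holds one entry, the list of rows, each a list of 5 numbers: the shift along the tool's x, y, z in cm, then the turn about the tool's z in rad, then the opening, from 0 (shut) to 1 (fully open). A call has 1 to 12 rows; each row is the pose to reach, as a shift and turn from the pose commanded when the call began, along the tool's axes at that moment; what a row does not reach only later rows make up. A row lasts 1/12 s, in which the tool goes at most 41.7 mm and 7.16 degrees, less where a joint would pass 70% of its speed; a pose out of reach is approached as far as the arm can. A call with a gripper value outside its range is refused whole. The fingers move at their own pace and stop on an object; the grip force is fixed at half the most. Time passes only in rows, so rows that repeat a pose let the fingers close. It gives the time, the measured TCP pose, the force, the opening and the grip force at its end, in the units of the state.
- get_obs(): the state, without advancing time (a new reading comes with each control period).
- snapshot(name): name is "side" or "top" or "wrist"; returns the picture (420x560x3 uint8, red, green, blue); there is no depth.
- calibration(name): a dict with "intrinsics" (3x3 intrinsics, pixels), "eye" and "orientation" of the camera in the world; the wrist camera has in their place "hand_eye" (4x4, takes a point from camera to tool coordinates, whose origin is the TCP and whose axes are the flange's). Camera axes: x right, y up, looking along -z (the intrinsics and any distortion apply to the point x, -y, -z); pixel columns grow to the right and rows downward; lengths in m; the calibration is good to about 2 mm. A picture is of the moment at which its call begins: read the wrist's pose just before it. calibration takes no time and is no camera call.
- order.close_job(): hands the job in; it is judged then, once.
The state is a dict: "clock": time; "joints": joint angles; "qvel": joint speeds; "joint_torque": joint torques, N m; "tcp_pos": TCP position; "eef_rot": TCP orientation; "force": force on the tool from outside, world axes, zero at the start; "torque": the same for the moment, N m; "grip_width": finger opening in m; "gripper_force": force on a finger pad.
Only numpy, scipy, OpenCV 4.12 (cv2) and the standard library are available. Lean on these libraries where they do the work, as an engineer would, in place of code of your own. Each camera call takes 0.05 s, during which the arm holds its last target. There are 200 camera calls.

## Working session

There is one attempt and no reset: what is moved stays moved. The work goes in short steps, Python scripts to look and compute and a tool call to move; the robot and the scene stay as the last step left them, time stands still between calls to the robot, and variables do not carry over. Pictures are saved under pics/ and viewed, at most 13 in all, crops included, and the job is handed in when it is done.

Besides the shell and the picture viewer there is one more tool, called after "Call:" by a JSON object that holds its "api" and its "payload". carry_out: Moves the arm, as the interface text tells. Its arguments: {"type":"object","properties":{"series":{"type":"array"}},"required":["series"]}

```bash
mkdir -p pics
python3 - <<'E'
from plant import *
import cv2,numpy as np
np.set_printoptions(precision=4,suppress=True)
o=get_obs();print({k:np.round(v,4) for k,v in o.items()})
for n in("side","top"):
    cv2.imwrite(f"pics/{n}0.png",snapshot(n)[...,::-1]);print(n,calibration(n))
print(calibration("wrist"))
E
```

```text
{'clock': np.float64(0.0), 'joints': array([ 1.2281,  0.3842,  0.0164,  1.3711, -0.0063,  1.3882, -0.0465]), 'qvel': array([ 0.0002, -0.0006, -0.0012,  0.0015,  0.0001, -0.0001, -0.0012]), 'joint_torque': array([  0.0003, -62.7605,   0.8446, -37.1819,   0.0167,   0.0143,
         0.    ]), 'tcp_pos': array([ 0.1725, -0.6002,  0.2303]), 'eef_rot': array([-3.1397,  0.    ,  0.2799]), 'force': array([-0.316 ,  0.3262,  0.0335]), 'torque': array([ 0.0231, -0.0571,  0.0059]), 'gripper_force': np.float64(0.0), 'grip_width': np.float64(0.0859)}
side {'intrinsics': array([[427.6456,   0.    , 279.9351],
       [  0.    , 427.6456, 212.1691],
       [  0.    ,   0.    ,   1.    ]]), 'eye': array([0.874 , 0.3415, 0.7648]), 'orientation': array([0.6768, 0.007 , 2.5325])}
top {'intrinsics': array([[443.0081,   0.    , 288.0262],
       [  0.    , 443.0081, 213.4857],
       [  0.    ,   0.    ,   1.    ]]), 'eye': array([ 0.4925, -0.0892,  0.9543]), 'orientation': array([ 0.1102, -0.0126, -1.5564])}
{'intrinsics': array([[314.1126,   0.    , 280.1021],
       [  0.    , 314.1126, 208.4627],
       [  0.    ,   0.    ,   1.    ]]), 'hand_eye': array([[-0.0007,  0.9557,  0.2943,  0.0742],
       [ 1.    ,  0.0006,  0.0003,  0.0008],
       [ 0.0001,  0.2943, -0.9557, -0.143 ],
       [ 0.    ,  0.    ,  0.    ,  1.    ]])}
```

View pics/side0.png

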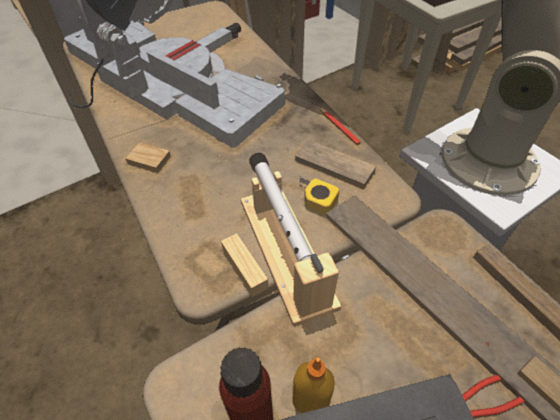

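View pics/top0.png

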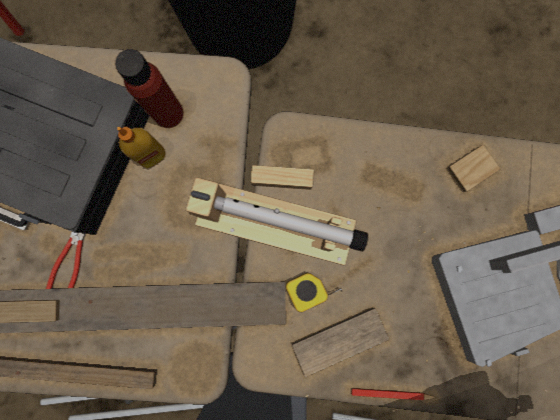

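The side view shows the cradle from about (245,200) to (335,310), with the foot at (259,160) and the clamp block at (315,280). The top view shows the clamp block at (204,198) and the foot at (360,240). I'll enlarge both.

Run:
```python
import cv2
a=cv2.imread("pics/top0.png")[165:275,180:380];cv2.imwrite("pics/tc.png",cv2.resize(a,None,fx=4,fy=4,interpolation=cv2.INTER_CUBIC))
a=cv2.imread("pics/side0.png")[145:325,235:345];b=cv2.resize(a,None,fx=5,fy=5,interpolation=cv2.INTER_CUBIC)
import numpy as np
# rotate 90deg cw halves: show two halves side by side
cv2.imwrite("pics/sc.png",np.hstack([b[:450,:390],b[250:700,160:550]]))
```

```text
(no output)
```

View pics/tc.png

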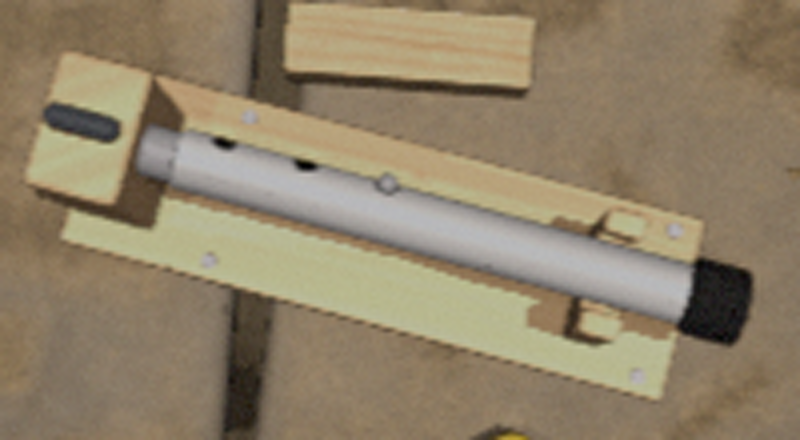

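View pics/sc.png

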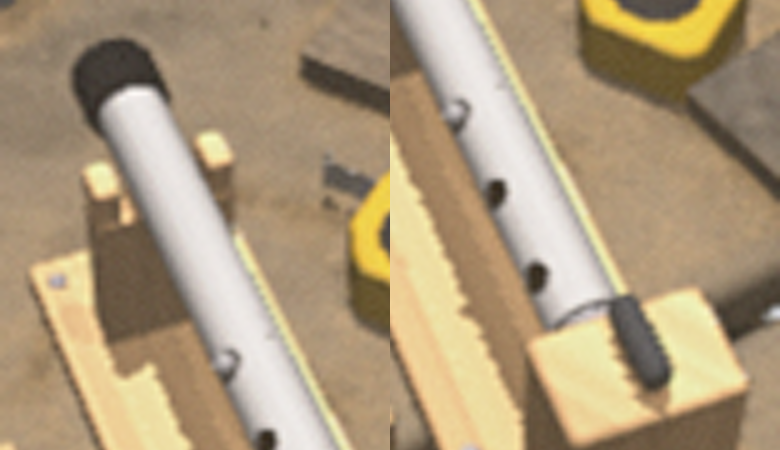

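The top crop shows the clamp top corners at (66,52), (152,74), (115,205), (27,183), the button at (388,182), and holes at (305,164) and (224,142). The side crop shows the clamp top corners at (527,340), (698,290), (748,385), (570,445), the button at (453,113), and holes at (496,193) and (536,276).

```bash
cat > h.py <<'E'
from plant import *
import numpy as np, cv2
from scipy.spatial.transform import Rotation as R
np.set_printoptions(precision=4,suppress=True)
def proj(n,P,obs=None):
    c=calibration(n);K=c["intrinsics"]
    if n=="wrist":
        A=R.from_euler("xyz",obs["eef_rot"]).as_matrix();H=c["hand_eye"]
        q=((np.asarray(P)-obs["tcp_pos"])@A-H[:3,3])@H[:3,:3]
    else: q=(np.asarray(P)-c["eye"])@R.from_euler("xyz",c["orientation"]).as_matrix()
    q=q*[1,-1,-1];p=q@K.T
    return p[...,:2]/p[...,2:]
c35,s35=np.cos(np.radians(35)),np.sin(np.radians(35))
def W(p,P): # p: x,y,yaw,z
    return np.asarray(P)@R.from_euler("z",p[2]).as_matrix().T+[p[0],p[1],p[3]]
E
python3 - <<'E'
from h import *
from scipy.optimize import least_squares
T=lambda a:np.array([180,165])+(np.array(a)+.5)/4-.5
S=lambda a:np.array([235,145])+(np.array(a)+.5+[-230,250])/5-.5
cl=np.array([[33,162.5,145],[33,117.5,145],[-33,117.5,145],[-33,162.5,145]])/1e3
bd=np.array([[50,-165,15],[-50,-165,15],[-50,165,15]])/1e3
def btn(yb): return np.array([[20*c35,yb*1e3,110+20*s35],[15*c35,yb*1e3+40,110+15*s35],[15*c35,yb*1e3+80,110+15*s35]])/1e3
tp=T([[66,52],[152,74],[115,205],[27,183],[703,218],[660,399],[62,238],[388,182],[305,164],[224,142]])
sp=S([[570,445],[527,340],[698,290],[748,385],[453,113],[496,193],[536,276]])
def f(p):
    b=btn(p[4])
    return np.r_[(proj("top",W(p,np.vstack([cl,bd,b])))-tp).ravel(),(proj("side",W(p,np.vstack([cl,b])))-sp).ravel()]
for fixz in(0,1):
    g=(lambda p:f(np.r_[p[:3],0,p[4]])) if fixz else f
    r=least_squares(g,[.55,-.05,-.2,0,0],loss="soft_l1");print(r.x);print(f(r.x).reshape(-1,2).round(1).tolist())
p=r.x;p[3]=0;np.save("p.npy",p)
print("tube origin",W(p,[0,p[4],.11]),"tip",W(p,[.021*c35,p[4],.11+.021*s35]),"ydir",W([0,0,p[2],0],[0,1,0]),"xdir",W([0,0,p[2],0],[1,0,0]))
E
```

```text
[ 0.5767 -0.0737 -0.2464 -0.0011  0.0006]
[[-1.5, -1.1], [0.5, -0.3], [-0.2, 1.2], [-1.8, 0.3], [1.1, 0.9], [0.4, 1.1], [-0.5, 1.1], [0.2, -1.0], [0.1, 0.4], [0.1, 0.5], [0.2, 0.6], [-1.4, -0.2], [-0.3, -1.9], [1.0, 0.1], [-1.5, 0.5], [-0.5, 0.5], [-0.4, 0.7]]
[ 0.5768 -0.0736 -0.2465  0.0001  0.0007]
[[-1.7, -1.3], [0.3, -0.5], [-0.4, 1.0], [-2.0, 0.2], [1.1, 0.8], [0.4, 1.1], [-0.7, 1.0], [0.1, -1.1], [0.0, 0.2], [-0.0, 0.3], [0.2, 0.4], [-1.4, -0.5], [-0.3, -2.2], [1.1, -0.2], [-1.5, 0.1], [-0.5, 0.2], [-0.4, 0.4]]
tube origin [ 0.577  -0.0729  0.11  ] tip [ 0.5937 -0.0771  0.122 ] ydir [0.244  0.9698 0.    ] xdir [ 0.9698 -0.244   0.    ]
```

Run:
```python
from h import *
o=get_obs()
P=np.array([[.1725,-.6,0],[.1725,-.6,.23],[.29,-.45,0],[.29,-.45,.23],[.4,-.3,.23],[.577,-.073,.23],[.577,-.073,.35]])
print(proj("side",P).round(),proj("top",P).round())
cv2.imwrite("pics/w0.png",snapshot("wrist")[...,::-1])
```

```text
[[293.  72.]
 [295.  -3.]
 [291. 111.]
 [292.  33.]
 [292.  78.]
 [286. 176.]
 [286. 120.]] [[526. 421.]
 [607. 474.]
 [453. 362.]
 [508. 394.]
 [413. 322.]
 [273. 211.]
 [272. 201.]]
```

View pics/w0.png

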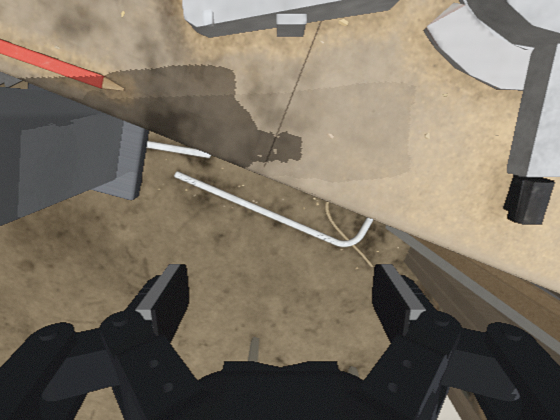

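The start view shows the saw base at the top and upper right and floor below. The straight line to the leg stays ahead of the saw, and I'll raise slightly on the way.

Call:
{"api": "carry_out", "payload": {"series": [[[1.1,-0.8,-1,-0.02,1],[3.2,-2.4,-2,-0.06,1],[5.9,-4.3,-3,-0.11,1],[9.1,-6.7,-3,-0.18,1],[12.3,-9.1,-3,-0.24,1],[15.5,-11.5,-3,-0.3,1],[18.7,-13.8,-3,-0.36,1],[21.9,-16.2,-3,-0.43,1],[25.1,-18.6,-3,-0.49,1],[28.3,-20.9,-3,-0.55,1],[31.5,-23.3,-3,-0.62,1],[34.7,-25.7,-3,-0.68,1]]]}}

```text
clock: 1.15
tcp_pos: [0.436, -0.2552, 0.2622]
eef_rot: [3.141, 0.0, 0.965]
force: [0.8, -0.6, -0.7]
grip_width: 0.0855
gripper_force: 0.0
```

Call:
{"api": "carry_out", "payload": {"series": [[[3.5,0.2,0,-0.06,0.9],[7,0.3,0,-0.12,0.8],[10.5,0.5,0.5,-0.18,0.7],[14,0.7,1,-0.24,0.6],[17,0.8,1.5,-0.29,0.6],[20,1,2,-0.33,0.6],[22,1.1,2,-0.36,0.6],[23,1.1,2,-0.363,0.6],[23,1.1,2,-0.363,0.6],[23,1.1,2,-0.363,0.6],[23,1.1,2,-0.363,0.6]]]}}

```text
clock: 2.07
tcp_pos: [0.5755, -0.0775, 0.2417]
eef_rot: [3.141, 0.001, 1.32]
force: [-0.7, 0.1, 0.5]
grip_width: 0.0509
gripper_force: 0.0
```

Run:
```python
from h import *
o=get_obs();print(o["tcp_pos"],o["eef_rot"],o["grip_width"],o["clock"])
im=snapshot("wrist")[...,::-1]
p=np.load("p.npy");yb=p[4]
P=np.array([[.021*c35,yb,.11+.021*s35],[.015*c35,yb+.04,.11+.015*s35],[-.015,yb,.11],[.015,yb-.05,.11],[-.015,yb-.05,.11],[0,yb-.18,.11]])
print(proj("wrist",W(p,P),o).round(1))
cv2.imwrite("pics/w1.png",im)
cv2.imwrite("pics/w1c.png",cv2.resize(im[60:360,80:480],None,fx=2,fy=2,interpolation=cv2.INTER_CUBIC))
```

```text
[ 0.5755 -0.0775  0.2417] [3.1412 0.0012 1.3202] 0.050935485198149916 2.0667
[[300.8 195.2]
 [295.4 148. ]
 [264.2 192. ]
 [296.9 243.1]
 [265.2 243.2]
 [281.5 355.3]]
```

View pics/w1c.png

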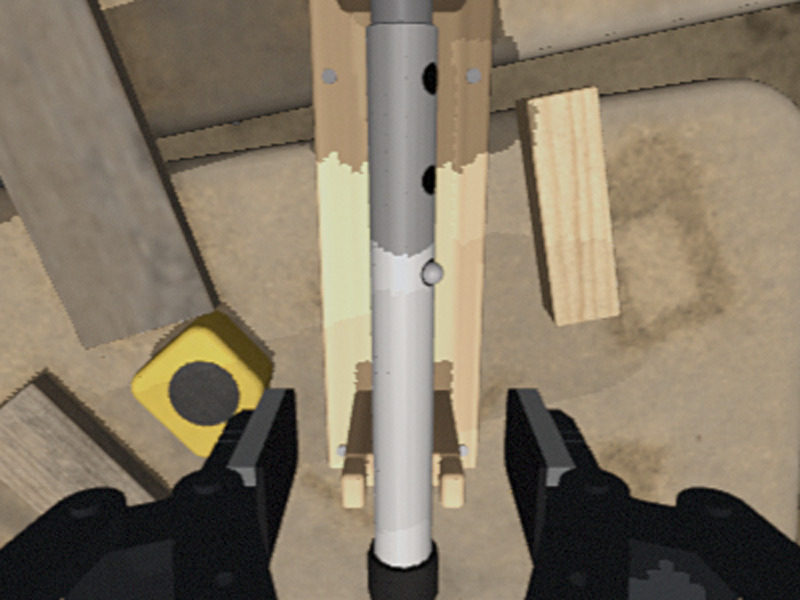

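The wrist crop shows the button at (434,272), the tube edges at 372 and 434, and the second hole at (430,181). All are within about 1–2 px of my model, so I'll descend astride the tube.

Call:
{"api": "carry_out", "payload": {"series": [[[0.2,0,1,0,0.5],[0.4,0,3,0,0.5],[0.6,0,5,0,0.5],[0.6,0,7,0,0.5],[0.6,0,9,0,0.5],[0.6,0,10.5,0,0.5],[0.6,0,11.2,0,0.5],[0.6,0,11.2,0,0.5],[0.6,0,11.2,0,0.5]]]}}

```text
clock: 2.87
tcp_pos: [0.5774, -0.0704, 0.1295]
eef_rot: [-3.141, 0.0, 1.322]
force: [-0.9, -0.4, 0.2]
grip_width: 0.0426
gripper_force: 0.0
```

Run:
```python
from h import *
o=get_obs();print(o["tcp_pos"],o["eef_rot"],o["grip_width"],o["clock"],o["force"])
p=np.load("p.npy");d=(o["tcp_pos"]-W(p,[0,p[4],.11]))@R.from_euler("z",p[2]).as_matrix();print("rel cradle mm",d*1e3)
w=snapshot("wrist")[...,::-1];s=snapshot("side")[...,::-1]
a=cv2.resize(w[120:320,180:380],(600,600),interpolation=cv2.INTER_CUBIC)
b=cv2.resize(s[170:290,240:320],(200*2,600),interpolation=cv2.INTER_CUBIC)
b=b[:, :200*2]
cv2.imwrite("pics/w2.png",cv2.resize(np.hstack([a,b]),(800,480)))
```

```text
[ 0.5774 -0.0704  0.1295] [-3.1415  0.0001  1.322 ] 0.04263126866942643 2.8667 [-0.869  -0.412   0.1547]
rel cradle mm [-0.1791  2.5752 19.5046]
```

View pics/w2.png

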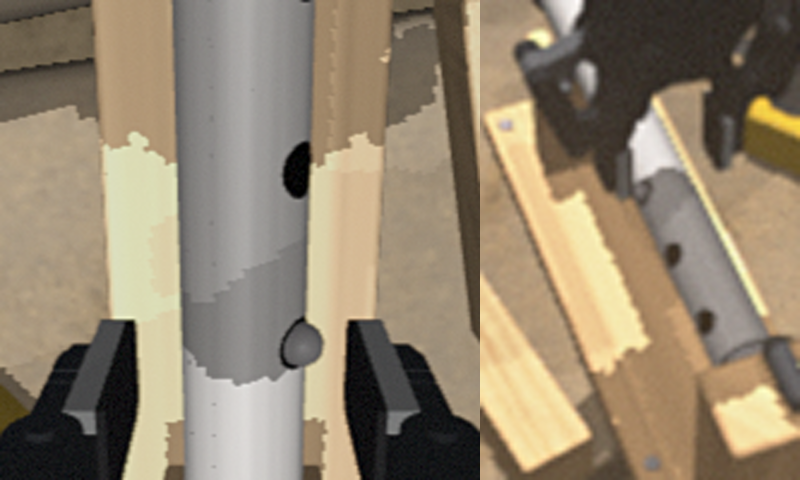

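Run:
```python
from h import *
o=get_obs();p=np.load("p.npy");A=R.from_euler("xyz",o["eef_rot"]).as_matrix()
for n,q in(("fingers front inner",[[.011,-.0213,0],[.011,.0213,0],[.011,.0213,-.002]]),):
    print(n,proj("wrist",o["tcp_pos"]+np.array(q)@A.T,o))
for dy in(0,-.001,-.002,-.003):
  yb=p[4]+dy;P=[[.018*c35,yb,.11+.018*s35],[.015*c35,yb+.04,.11+.015*s35],[-.015,yb,.11],[-.0075,yb,.11+.013]];print(dy,proj("wrist",W(p,P),o).round(1).tolist())
```

```text
fingers front inner [[237.9132 245.0743]
 [324.1288 245.0184]
 [324.6782 246.6803]]
0 [[307.3, 261.3], [304.0, 188.2], [253.6, 253.2], [265.8, 263.7]]
-0.001 [[307.2, 263.0], [303.9, 190.1], [253.6, 254.8], [265.8, 265.4]]
-0.002 [[307.2, 264.7], [303.9, 192.0], [253.7, 256.4], [265.8, 267.1]]
-0.003 [[307.2, 266.3], [303.8, 193.9], [253.7, 258.0], [265.9, 268.8]]
```

The left half shows the fingertips astride the tube with inner edges at 136 and 346, and the button at (302,343) lies within the pad's width. I'll lower, then close in small steps and watch the grip force.

Call:
{"api": "carry_out", "payload": {"series": [[[0,0.04,0.5,0,0.48],[0,0.04,1,0,0.46],[0,0.04,1.15,0,0.44],[0,0.04,1.15,0,0.42],[0,0.04,1.15,0,0.4],[0,0.04,1.15,0,0.38],[0,0.04,1.15,0,0.38]]]}}

```text
clock: 3.55
tcp_pos: [0.5786, -0.0704, 0.1182]
eef_rot: [3.14, -0.0, 1.323]
force: [3.2, -1.9, -2.3]
grip_width: 0.0325
gripper_force: 2.1
```

Call:
{"api": "carry_out", "payload": {"series": [[[0,0,0,0,0.37],[0,0,0,0,0.36],[0,0,0,0,0.35],[0,0,0,0,0.35]]]}}

```text
clock: 3.88
tcp_pos: [0.5787, -0.0704, 0.1181]
eef_rot: [3.14, -0.0, 1.322]
force: [5.7, -2.7, -3.1]
grip_width: 0.0297
gripper_force: 3.0
```

Call:
{"api": "carry_out", "payload": {"series": [[[0,0,0,0,0.34],[0,0,0,0,0.33],[0,0,0,0,0.33]]]}}

```text
clock: 4.13
tcp_pos: [0.579, -0.0705, 0.118]
eef_rot: [3.139, -0.0, 1.322]
force: [7.5, -2.1, -4.4]
grip_width: 0.0278
gripper_force: 3.6
```

Call:
{"api": "carry_out", "payload": {"series": [[[0,0,0,0,0.325],[0,0,0,0,0.32],[0,0,0,0,0.32]]]}}

```text
clock: 4.38
tcp_pos: [0.579, -0.0705, 0.118]
eef_rot: [3.139, -0.0, 1.322]
force: [8.0, -2.6, -5.0]
grip_width: 0.0276
gripper_force: 4.0
```

Call:
{"api": "carry_out", "payload": {"series": [[[0,0,0,0,0.315],[0,0,0,0,0.31],[0,0,0,0,0.31]]]}}

```text
clock: 4.63
tcp_pos: [0.5787, -0.0703, 0.1185]
eef_rot: [3.14, -0.0, 1.323]
force: [4.8, -1.5, 0.8]
grip_width: 0.0266
gripper_force: 2.4
```

Call:
{"api": "carry_out", "payload": {"series": [[[0,0,0,0,0.305],[0,0,0,0,0.3],[0,0,0,0,0.3]]]}}

```text
clock: 4.88
tcp_pos: [0.5786, -0.0703, 0.1184]
eef_rot: [3.14, -0.0, 1.323]
force: [4.5, -1.0, 0.1]
grip_width: 0.0255
gripper_force: 3.2
```

Call:
{"api": "carry_out", "payload": {"series": [[[0,0,0,0,0.295],[0,0,0,0,0.29],[0,0,0,0,0.29]]]}}

```text
clock: 5.13
tcp_pos: [0.5783, -0.0702, 0.1183]
eef_rot: [3.141, -0.0, 1.323]
force: [4.2, -2.6, 1.5]
grip_width: 0.0247
gripper_force: 4.8
```

Call:
{"api": "carry_out", "payload": {"series": [[[0,0,0,0,0.285],[0,0,0,0,0.28],[0,0,0,0,0.28]]]}}

```text
clock: 5.38
tcp_pos: [0.5781, -0.0701, 0.1182]
eef_rot: [3.141, 0.0, 1.323]
force: [2.6, -1.8, 5.0]
grip_width: 0.024
gripper_force: 7.3
```

Call:
{"api": "carry_out", "payload": {"series": [[[0,0,0,0,0.275],[0,0,0,0,0.27],[0,0,0,0,0.27]]]}}

```text
clock: 5.63
tcp_pos: [0.5782, -0.0701, 0.1183]
eef_rot: [3.141, 0.0, 1.323]
force: [2.5, -2.2, 5.1]
grip_width: 0.0233
gripper_force: 12.9
```

Run:
```python
from h import *
o=get_obs();print(o["force"],o["torque"],o["gripper_force"],o["grip_width"])
w=snapshot("wrist")[...,::-1]
cv2.imwrite("pics/w3.png",cv2.resize(w[180:320,210:350],(600,600),interpolation=cv2.INTER_CUBIC))
```

```text
[ 2.4616 -2.2234  5.0938] [-0.5195 -0.6212  0.0303] 12.920454305713065 0.023307674001671164
```

View pics/w3.png

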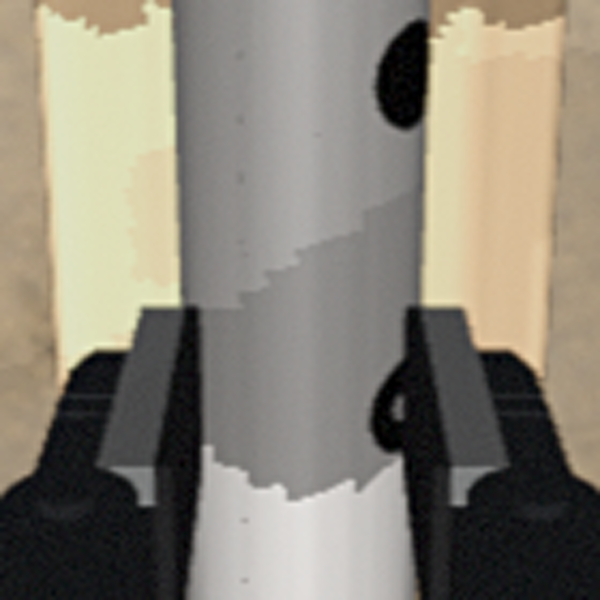

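The crop shows both fingertips on the tube's flanks. The right finger holds the button down in its hole, whose rim is visible at (395,400). I'll squeeze a bit more, then start pulling.

Call:
{"api": "carry_out", "payload": {"series": [[[0,0,0,0,0.265],[0,0,0,0,0.26],[0,0,0,0,0.255],[0,0,0,0,0.255]]]}}

```text
clock: 6.02
tcp_pos: [0.5782, -0.0702, 0.1184]
eef_rot: [3.141, 0.0, 1.323]
force: [2.5, -2.4, 6.3]
grip_width: 0.0221
gripper_force: 22.8
```

Call:
{"api": "carry_out", "payload": {"series": [[[-0.05,0,0,0,0.255],[-0.1,0,0,0,0.255],[-0.15,0,0,0,0.255],[-0.2,0,0,0,0.255],[-0.25,0,0,0,0.255],[-0.3,0,0,0,0.255]]]}}

```text
clock: 6.52
tcp_pos: [0.5779, -0.0709, 0.1185]
eef_rot: [3.14, -0.002, 1.325]
force: [4.5, 4.0, 6.3]
grip_width: 0.0227
gripper_force: 20.5
```

Call:
{"api": "carry_out", "payload": {"series": [[[-0.05,0,0,0,0.25],[-0.1,0,0,0,0.248],[-0.15,0,0,0,0.245],[-0.2,0,0,0,0.245],[-0.25,0,0,0,0.245],[-0.3,0,0,0,0.245]]]}}

```text
clock: 7.02
tcp_pos: [0.5774, -0.073, 0.1186]
eef_rot: [3.14, -0.003, 1.325]
force: [4.4, 5.7, 5.7]
grip_width: 0.0218
gripper_force: 27.0
```

Call:
{"api": "carry_out", "payload": {"series": [[[-0.05,0,0,0,0.243],[-0.1,0,0,0,0.243],[-0.15,0,0,0,0.243],[-0.2,0,0,0,0.243],[-0.25,0,0,0,0.243],[-0.3,0,0,0,0.243]]]}}

```text
clock: 7.52
tcp_pos: [0.5772, -0.0739, 0.1186]
eef_rot: [3.14, -0.006, 1.327]
force: [6.7, 10.1, 4.4]
grip_width: 0.0217
gripper_force: 27.6
```

Run:
```python
from h import *
o=get_obs();print(o["force"],o["tcp_pos"],o["gripper_force"],o["grip_width"])
w=snapshot("wrist")[...,::-1]
cv2.imwrite("pics/w4.png",cv2.resize(w[130:320,210:350],None,fx=3,fy=3,interpolation=cv2.INTER_CUBIC))
```

```text
[ 6.6955 10.1009  4.4044] [ 0.5772 -0.0739  0.1186] 27.593627667229157 0.021686880927684477
```

View pics/w4.png

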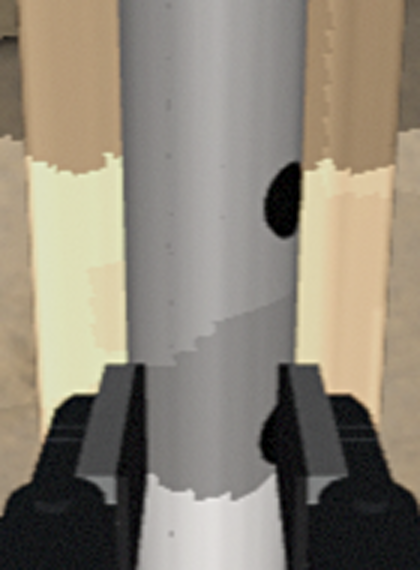

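The second hole (285,200) and first hole (270,435) haven't moved relative to the fingers, so the tube is following without slip. I'll keep pulling.

Call:
{"api": "carry_out", "payload": {"series": [[[-0.05,0,0,0,0.24],[-0.1,0,0,0,0.24],[-0.15,0,0,0,0.24],[-0.2,0,0,0,0.24],[-0.25,0,0,0,0.24],[-0.3,0,0,0,0.24]]]}}

```text
clock: 8.07
tcp_pos: [0.5767, -0.0755, 0.1187]
eef_rot: [3.14, -0.007, 1.328]
force: [7.9, 11.2, 3.5]
grip_width: 0.0212
gripper_force: 29.1
```

Call:
{"api": "carry_out", "payload": {"series": [[[-0.05,0,0,0,0.24],[-0.1,0,0,0,0.24],[-0.15,0,0,0,0.24],[-0.2,0,0,0,0.24],[-0.25,0,0,0,0.24],[-0.3,0,0,0,0.24]]]}}

```text
clock: 8.57
tcp_pos: [0.5752, -0.0816, 0.1186]
eef_rot: [3.14, -0.003, 1.326]
force: [4.0, 4.4, 6.3]
grip_width: 0.0212
gripper_force: 30.0
```

```bash
cat >> h.py <<'E'
def holes(tag=None):
    w=snapshot("wrist");g=w.max(2)[100:300,285:312]
    n,l,s,c=cv2.connectedComponentsWithStats((g<45).astype(np.uint8))
    print([(s[i,4],(c[i]+[285,100]).round(1).tolist()) for i in range(1,n) if s[i,4]>15])
    if tag: cv2.imwrite(f"pics/{tag}.png",w[...,::-1])
E
python3 - <<'E'
from h import *
holes("w5")
im=cv2.imread("pics/w4.png");g=im.max(2)[0:280,225:306];m=(g<45);ys,xs=m.nonzero();print("prev",210+(225+xs.mean())/3,130+ys.mean()/3)
E
```

```text
[(np.int32(223), [306.1, 109.4]), (np.int32(218), [304.3, 196.9]), (np.int32(416), [304.8, 278.6])]
prev 304.6375086266391 197.0213940648723
```

Hole 2 is still at (304,197) in the wrist view, so the tube has moved about 12 mm with the gripper and is riding over the button. I'll draw on.

Call:
{"api": "carry_out", "payload": {"series": [[[-0.15,0,0,0,0.24],[-0.3,0,0,0,0.24],[-0.45,0,0,0,0.24],[-0.6,0,0,0,0.24],[-0.75,0,0,0,0.24],[-0.9,0,0,0,0.24],[-1.05,0,0,0,0.24],[-1.2,0,0,0,0.24],[-1.35,0,0,0,0.24],[-1.5,0,0,0,0.24],[-1.65,0,0,0,0.24],[-1.8,0,0,0,0.24]]]}}

```text
clock: 9.62
tcp_pos: [0.5709, -0.0989, 0.1186]
eef_rot: [3.14, -0.004, 1.326]
force: [4.1, 6.8, 6.5]
grip_width: 0.0214
gripper_force: 30.0
```

Call:
{"api": "carry_out", "payload": {"series": [[[-0.08,0,0,0,0.24],[-0.16,0,0,0,0.24],[-0.24,0,0,0,0.24],[-0.32,0,0,0,0.24],[-0.4,0,0,0,0.24],[-0.45,0,0,0,0.24]]]}}

```text
clock: 10.12
tcp_pos: [0.5694, -0.1046, 0.1186]
eef_rot: [3.141, -0.002, 1.325]
force: [1.9, 1.7, 7.4]
grip_width: 0.0211
gripper_force: 30.4
```

Run:
```python
from h import *
o=get_obs();t=[np.sin(.2465),np.cos(.2465),0];print("moved mm",1e3*(o["tcp_pos"]-[.5782,-.0701,0])@t)
holes("w6")
```

```text
moved mm -35.59269875350732
[(np.int32(231), [306.0, 109.5]), (np.int32(219), [304.2, 197.0]), (np.int32(413), [304.9, 278.7])]
```

Call:
{"api": "carry_out", "payload": {"series": [[[-0.05,0,0,0,0.24],[-0.1,0,0,0,0.24],[-0.15,0,0,0,0.24],[-0.2,0,0,0,0.24],[-0.25,0,0,0,0.24],[-0.3,0,0,0,0.24],[-0.35,0,0,0,0.24],[-0.4,0,0,0,0.24]]]}}

```text
clock: 10.83
tcp_pos: [0.5683, -0.109, 0.1185]
eef_rot: [3.141, -0.001, 1.324]
force: [2.9, 2.8, 8.6]
grip_width: 0.0212
gripper_force: 30.4
```

Run:
```python
from h import *
o=get_obs();t=[np.sin(.2465),np.cos(.2465),0];print("moved mm",1e3*(o["tcp_pos"]-[.5782,-.0701,0])@t)
holes("w7")
a=cv2.imread("pics/w7.png")[60:320,210:370];cv2.imwrite("pics/w7c.png",cv2.resize(a,None,fx=2.3,fy=2.3,interpolation=cv2.INTER_CUBIC))
```

```text
moved mm -40.11127158181601
[(np.int32(229), [305.9, 109.5]), (np.int32(46), [302.3, 196.4]), (np.int32(412), [304.9, 278.6])]
```

View pics/w7c.png

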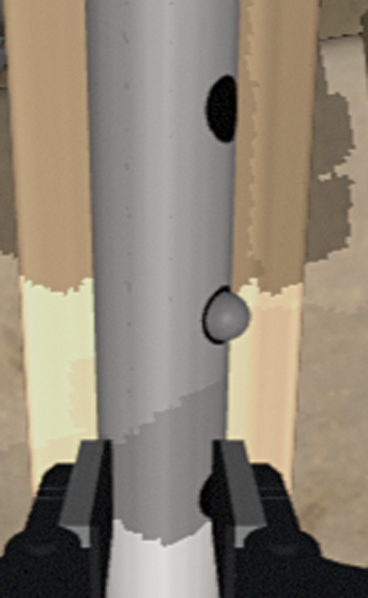

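The crop shows the button fully out in the next hole at (225,315), 40 mm on. I'll release and lift away.

Call:
{"api": "carry_out", "payload": {"series": [[[0,0,0,0,0.27],[0,0,0,0,0.32],[0,0,0,0,0.4],[0,0,0,0,0.5],[0,0,-0.5,0,0.5],[0,0,-2,0,0.5],[0,0,-4,0,0.5],[0,0,-7,0,0.5],[0,0,-9,0,0.5],[0,0,-10,0,0.5],[0,0,-10,0,0.5],[0,0,-10,0,0.5]]]}}

```text
clock: 11.88
tcp_pos: [0.5675, -0.1103, 0.2172]
eef_rot: [-3.141, 0.0, 1.323]
force: [-0.0, 0.1, -0.9]
grip_width: 0.0429
gripper_force: 0.0
```

Run:
```python
from h import *
o=get_obs();print(o["force"],o["tcp_pos"],o["gripper_force"])
a=snapshot("wrist")[...,::-1][60:360,180:380];cv2.imwrite("pics/w8c.png",cv2.resize(a,None,fx=2,fy=2,interpolation=cv2.INTER_CUBIC))
```

```text
[-0.0415  0.1034 -0.8982] [ 0.5675 -0.1103  0.2172] 0.0
```

View pics/w8c.png

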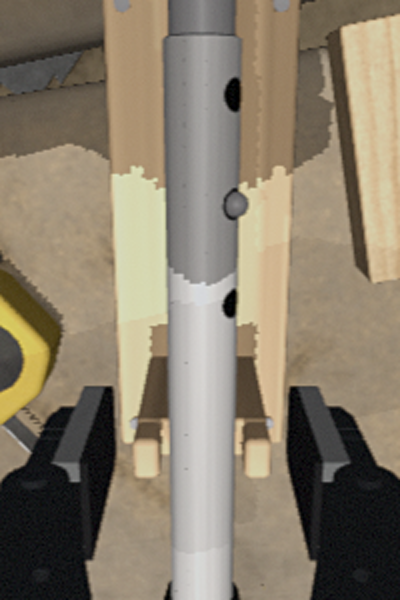

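The button stands out in the middle hole at (235,204), with empty holes on either side at (233,95) and (231,303). The gripper is clear.

```bash
python3 -c "
from plant import order
print(order.close_job())"
```

```text
the job is handed in; nothing more can be done
None
```

The leg is one hole (about 40 mm) longer with the button sprung out in the middle hole, the grip read about 30 N at most, the tape and wood block were never touched, and the job is handed in (no verdict was returned).

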